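Fetch the hemmed-in sample jar for weighing

TASK

The squat amber sample jar in the white storage tray is hemmed in by three taller bottles: stand all three bottles (red, blue and yellow cap) upright on the green side tray, and only then lift out the jar and set it gently, upright, in the middle of the balance's round steel pan. When the jar is on the pan, put every bottle back upright where it stood, in the middle of the ring of its own cap colour. Tip nothing over, and leave the tube rack, flask and black beaker where they are.

Things in the scene. Friction and masses are not known exactly. Their poses are not given: they have to be found in the camera images.
- red_center (a point): Bottle with a red cap: an upright cylinder, white with a red stripe, diameter 46 mm (shallow groove under the cap), height 92 mm, 140 g. This point is its centre, 46 mm above its underside; z is its upright axis. At the start it stands on the red ring in the white storage tray, its own place. Best gripped about 20 mm above this point, fingers above the 36 mm high jar, its top clear of the gripper's body.
- blue_center (a point): Bottle with a blue cap: an upright cylinder, white with a blue stripe, diameter 46 mm (shallow groove under the cap), height 92 mm, 140 g. This point is its centre, 46 mm above its underside; z is its upright axis. At the start it stands on the blue ring in the white storage tray, its own place. Best gripped about 20 mm above this point, fingers above the 36 mm high jar, its top clear of the gripper's body.
- yellow_center (a point): Bottle with a yellow cap: an upright cylinder, white with a yellow stripe, diameter 46 mm (shallow groove under the cap), height 92 mm, 140 g. This point is its centre, 46 mm above its underside; z is its upright axis. At the start it stands on the yellow ring in the white storage tray, its own place. Best gripped about 20 mm above this point, fingers above the 36 mm high jar, its top clear of the gripper's body.
- jar_center (a point): Squat amber glass jar with a black lid: an upright cylinder, diameter 44 mm (lid 42 mm), height 36 mm, 110 g. This point is its centre, 18 mm above its underside; z is its upright axis. It stands on the white storage tray's floor with a bottle about 63 mm off (centre to centre) on three sides, too near for a gripper to come down round the jar until they are gone.
- pan (a point): Centre of the top face of the balance's round steel pan, diameter 110 mm, level, 60 mm above the bench; z up. The white balance round it (top 50 mm above the bench) reaches 150 mm from this point along -x (display end), 80 mm along +x and 85 mm to either side along y. Fixed, it does not give. It is left or right of the storage tray.
- side_tray: Green shallow tray, empty at the start, fixed: 270 mm along its x, 130 mm along its y, rim 14 mm high, 5 mm thick; floor 5 mm thick (bottles stand 5 mm above the bench). Origin: centre of its underside, on the bench; z up. Room for three bottles in a row along its x, 80 mm apart. It is left or right of the storage tray.
- carrier: White shallow storage tray, fixed, 200 mm (x) by 230 mm (y), rim 16 mm high, floor 5 mm thick (bottles and jar stand 5 mm above the bench). Origin: centre of its underside; z up. Flat red, blue and yellow rings, outer diameter 76 mm, lie at about (-34, 0), (30, 63), (30, -63) mm in its x, y, colours in any order; each bottle starts centred on its ring. The jar is at about (30, 0).
- tube_rack: Bystander: loose yellow wire rack with red- and blue-capped tubes, 90 x 170 mm, 101 mm high, on the bench beyond the storage tray. Origin: centre of its underside.
- flask: Bystander: loose green glass conical flask, 82 mm wide, 118 mm high, on the far part of the bench, right. Origin: centre of its underside.
- beaker: Bystander: loose empty black plastic beaker, 72 mm wide, 90 mm high, on the far part of the bench, left. Origin: centre of its underside.
Things that resemble listed ones, but are neither listed nor needed, are in the scene too. What is shaped like the part that bears red_center but purple or turquoise is not meant.

How it is judged:
By the outcome, as a careful person would: the job done as asked, in the order asked, and still so for the second after the job is handed in, with the robot touching nothing.
It also fails if it takes over 128 s, if anything falls off the work surface, if the arm or the gripper's body presses on something with over 40 N, if the wrist force passes 120 N, or if a joint passes its speed limit or range.

ROBOT

A 6-joint arm with a two-finger parallel gripper is mounted at the origin on the work surface. World frame = base frame: x ahead of the robot, y to its left, z up, the work surface at z = 0. Lengths are in m, angles in degrees, forces in N, time in s.
With the tool pointing down it reaches from about 0.3 to 1 m from the base axis. Payload 5.1 kg.
Tool frame: the origin (TCP) lies at the very end of the fingers, on their centre line; the grasp point (between the pads) lies 19 mm behind it; z points along the fingers, y is the line along which they close (so a half turn about z gives the same grasp; the last joint's range is limited). The gripper opens to 95 mm and grips with 3 to 60 N. Pads are 20 mm wide; open, the fingers measure 119 mm over their backs; the gripper's body (75 mm by 180 mm) begins 59 mm behind the grasp point.
Start: joints at [-69.706, 7.093, 94.555, -0, 78.352, -4.733], TCP at [0.275, -0.589, 0.215] pointing down, gripper open.
Joint ranges: [-149.61, 149.61], [-58.7, 133.49], [1.44, 155.28], [-77.14, 257.14], [18.33, 153.61], [-166.67, 166.67]. Speed limits (degrees/s): [147.25, 147.25, 180, 180, 180, 180].

INTERFACE

Orientations are given as a 3x3 rotation matrix whose columns are the frame's x, y, z axes.
In Python, from rig import r gives the robot as it stands. Calls block until the motion is done:
- r.move_pose(position, orientation): joint-space move of the TCP to a pose.
- r.move_l(position, frame=None, max_speed=0.15, force_limit=None): straight line of the TCP; frame=None keeps the orientation; max_speed is the mean speed in m/s. With force_limit (N) it stops when the force on the tool has changed by that much, and returns True; else False.
- r.move_j(angles): joint-space move.
- r.release() and r.grasp(): open the fingers fully, or close them until they stop; the grip force is fixed at half the most.
- r.sleep(seconds).
- r.ik(position, orientation): joint angles nearest the present ones, or None.
- r.get_state(): the state.
- r.capture(name): name is "scene" or "top"; returns the picture (400x640x3 uint8, red, green, blue); there is no depth.
- r.camera_model(name): a dict with "fx", "fy", "cx", "cy" (pixels), "distortion" ([k1, k2, p1, p2, k3] as OpenCV has them; the pictures are not rectified), "R" (3x3) and "t" (3): a world point X has camera coordinates R X + t. Camera axes: x right, y down, z forward; pixel columns grow to the right and rows downward; lengths in m; the calibration is good to about 2 mm. A picture is of the moment at which its call begins. camera_model takes no time and is no camera call.
A pose or a line that the arm cannot do raises r.PlanningError and nothing moves.
- r.finish_job(): hands the job in; it is judged then, once.
Trained networks look in the newest picture that a camera, given by its name, has taken for a name from the list of things; names that differ only in an ending like _2 or _b are one class to them, and where a whole thing is asked for, a point or a joint stands for the part that bears it (a point fixed in the world has none). Each returns a list of dicts, best first, with "conf" (0 to 1); they miss things now and then, are a little off and sometimes report something else, mostly with a low value. They report only what shows in the picture. A call takes as long as a camera call. They do not tell look-alikes from the thing itself.
- r.search_frame(thing, camera): "extent" ([centre column, centre row, width, height] in pixels, round what is visible of it).
The state is a dict: "time_s": time; "qpos": joint angles; "qd": joint speeds; "joint_torque": joint torques, N m; "ee_pos": TCP position; "ee_rot": TCP orientation; "contact_force": force on the tool from outside, world axes, zero at the start; "moment": the same for the moment, N m; "finger_gap": finger opening in m; "grasp_force": force on a finger pad.
Only numpy, scipy, OpenCV 4.12 (cv2) and the standard library are available. Lean on these libraries where they do the work, as an engineer would, in place of code of your own. Each camera call takes 0.05 s, during which the arm holds its last target. There are 200 camera calls.

## Working session

There is one attempt and no reset: what is moved stays moved. The work goes in short steps, each a Python script; the robot and the scene stay as the last script left them, time stands still between calls to the robot, and variables do not carry over. Pictures are saved under pics/ and viewed, at most 14 in all, crops included, and the job is handed in when it is done.

```bash
mkdir -p pics; python3 - <<'E'
from rig import r
import cv2
for n in ("scene","top"):
    im=r.capture(n); cv2.imwrite(f"pics/{n}0.png",im[:,:,::-1])
    m=r.camera_model(n); print(n,m)
    for t in ("red_center","jar_center","pan","side_tray","carrier"):
        print(t,[(round(d["conf"],2),[round(float(v)) for v in d["extent"]]) for d in r.search_frame(t,n)])
print(r.get_state()["time_s"])
E
```

```text
scene {'fx': 435.7484776518631, 'fy': 435.7484776518631, 'cx': 316.0378816743862, 'cy': 202.13143131020357, 'distortion': array([-0.10338893,  0.        ,  0.        ,  0.        ,  0.        ]), 'R': array([[ 0.83217807,  0.55438737, -0.01158903],
       [ 0.36138771, -0.55808522, -0.74695369],
       [-0.42056936,  0.61741034, -0.66477506]]), 't': array([-0.50666372, -0.16024411,  1.46665269])}
red_center [(0.88, [256, 181, 14, 37]), (0.68, [290, 203, 14, 35]), (0.62, [237, 202, 21, 34])]
jar_center [(0.64, [315, 219, 12, 18])]
pan [(0.66, [184, 255, 114, 87]), (0.17, [343, 157, 85, 44])]
side_tray [(0.76, [343, 157, 87, 47])]
carrier [(0.9, [301, 218, 100, 73])]
top {'fx': 432.0766349776903, 'fy': 432.0766349776903, 'cx': 325.1651893337767, 'cy': 206.54197692268698, 'distortion': array([0.02827877, 0.        , 0.        , 0.        , 0.        ]), 'R': array([[-0.01746784, -0.99938089, -0.03054038],
       [-0.99201276,  0.02113921, -0.12435363],
       [ 0.12492224,  0.02812426, -0.99176785]]), 't': array([0.02908128, 0.61146551, 0.95182426])}
red_center [(0.92, [371, 300, 21, 22]), (0.9, [334, 245, 22, 24]), (0.72, [331, 308, 19, 25]), (0.57, [327, 129, 76, 50])]
jar_center [(0.64, [336, 216, 19, 20])]
pan [(0.9, [471, 300, 92, 114])]
side_tray [(0.56, [201, 262, 62, 122])]
carrier [(0.71, [334, 231, 98, 88]), (0.58, [328, 128, 76, 54]), (0.2, [335, 215, 17, 21])]
0.6
```

View pics/scene0.png

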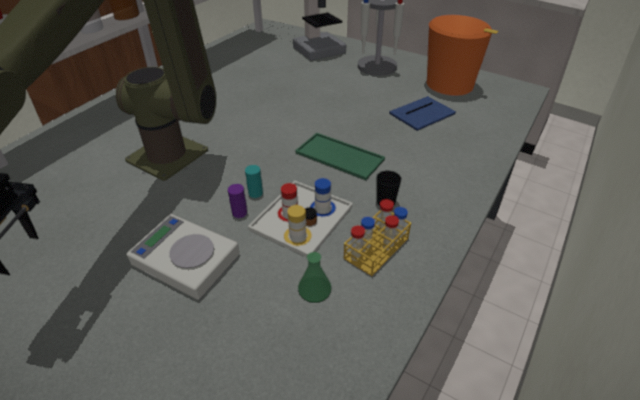

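View pics/top0.png

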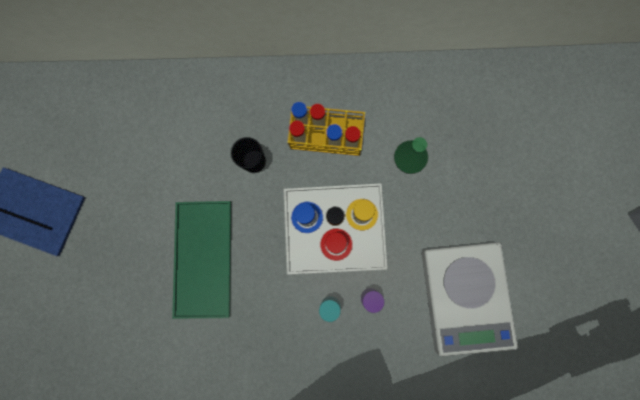

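The top view shows the caps: blue (307,215), red (336,243) and yellow (362,212). The jar is at (335,215), the green tray about (203,260) and the pan (469,282). The look-alikes are purple (373,301) and turquoise (330,310). They stand outside the white tray and have no ring, so neither is meant. Next I fit the positions and make the confirming crop.

```bash
cat > geo.py <<'E'
import numpy as np, cv2
from scipy.optimize import minimize
from rig import r
def cam(n):
    m=r.camera_model(n); K=np.array([[m["fx"],0,m["cx"]],[0,m["fy"],m["cy"]],[0,0,1]]); return K,m["distortion"],m["R"],m["t"]
def proj(n,P):
    K,d,R,t=cam(n); return cv2.projectPoints(np.asarray(P,float).reshape(-1,3),cv2.Rodrigues(R)[0],t,K,d)[0][:,0]
def unproj(n,uv,z):
    K,d,R,t=cam(n); u=cv2.undistortPoints(np.array(uv,float).reshape(-1,1,2),K,d)[:,0]
    D=np.c_[u,np.ones(len(u))]@R; C=-R.T@t; return C+D*((z-C[2])/D[:,2])[:,None]
A=np.linspace(0,2*np.pi,48,endpoint=False)
def circ(x,y,z,rad): return np.c_[x+rad*np.cos(A),y+rad*np.sin(A),0*A+z]
S=8
def model(n,x,y,discs,shape):
    m=np.zeros(shape,np.uint8)
    for g in discs:   # g: list of (z,rad) hulled together
        p=proj(n,np.vstack([circ(x,y,z,q) for z,q in g]))
        h=cv2.convexHull(np.round(((p+.5)*S-.5)).astype(np.int32)); cv2.fillConvexPoly(m,h,1)
    return m
def fit(n,mask,x0,discs,box):
    """mask float 0..1 of the picture; returns xy maximising the IoU"""
    big=cv2.resize(mask.astype(np.float32),None,fx=S,fy=S,interpolation=cv2.INTER_LINEAR)>.5
    c=cv2.findContours(big.astype(np.uint8),cv2.RETR_EXTERNAL,cv2.CHAIN_APPROX_NONE)[0]
    b=np.zeros(big.shape,np.uint8); cv2.drawContours(b,[max(c,key=cv2.contourArea)],-1,1,-1)
    def cost(p):
        m=model(n,*p,discs,b.shape); return -(m&b).sum()/(m|b).sum()
    s=minimize(cost,x0,method="Nelder-Mead",options=dict(initial_simplex=[x0,[x0[0]+.01,x0[1]],[x0[0],x0[1]+.01]],xatol=1e-4,fatol=1e-4))
    return s.x,-s.fun
E
python3 - <<'E'
from geo import *
im=cv2.imread("pics/top0.png"); hsv=cv2.cvtColor(im,cv2.COLOR_BGR2HSV).astype(int); H,Sa,V=hsv[...,0],hsv[...,1],hsv[...,2]
win=np.zeros(H.shape,bool); win[188:268,286:384]=1
cols=dict(red=((H<10)|(H>170))&(Sa>120),blue=(H>100)&(H<130)&(Sa>110),yellow=(H>15)&(H<35)&(Sa>110))
g=dict(red=(336,243),blue=(307,215),yellow=(362,212))
vis=im.copy()
bd=[[(.005,.038)],[(.097,.022),(.080,.022)]]
for k,m in cols.items():
    m=cv2.morphologyEx((m&win).astype(np.uint8),cv2.MORPH_CLOSE,np.ones((3,3)))
    x0=unproj("top",[g[k]],.097)[0,:2]; x,s=fit("top",m.astype(float),x0,bd,None); print(k,x0.round(4),x.round(4),round(s,3))
    for z,q in((.005,.038),(.097,.022)): 
        for u,v in proj("top",circ(*x,z,q)): vis[int(round(v)),int(round(u))]=(0,255,0)
m=(V<60)&win; x0=unproj("top",[(335,215)],.041)[0,:2]
x,s=fit("top",m.astype(float),x0,[[(.041,.021),(.03,.021)]],None);print("jar",x0.round(4),x.round(4),round(s,3))
for u,v in proj("top",circ(*x,.041,.021)): vis[int(round(v)),int(round(u))]=(0,255,0)
# pan
p0=unproj("top",[(469,282)],.06)[0]
print("pan",p0.round(4)); 
for u,v in proj("top",circ(p0[0],p0[1],.06,.055)): vis[int(round(v)),int(round(u))]=(0,255,0)
print("side",unproj("top",[(177,203),(231,202),(230,317),(174,317)],.014).round(3)[:,:2].tolist())
print("carrier",unproj("top",[(285,187),(381,185),(385,269),(288,272)],.016).round(3)[:,:2].tolist())
a=cv2.resize(vis[185:275,280:390],None,fx=5,fy=5,interpolation=0); b=cv2.resize(vis[240:330,425:515],None,fx=5,fy=5,interpolation=0)[:,:240+20]
a=cv2.resize(vis[180:360,280:530],None,fx=3.2,fy=3.2,interpolation=0)
cv2.imwrite("pics/fit.png",a)
E
```

```text
red [ 0.5258 -0.0062] [0.5395 0.0751] -0.0
blue [0.587 0.055] [ 0.627 -0.005] -0.0
yellow [ 0.5911 -0.0633] [ 0.5161 -0.0046] -0.0
jar [ 0.5917 -0.0049] [0.6342 0.0126] -0.0
pan [ 0.438  -0.2919  0.06  ]
side [[0.631, 0.369], [0.631, 0.241], [0.365, 0.24], [0.368, 0.368]]
carrier [[0.663, 0.112], [0.663, -0.114], [0.468, -0.117], [0.465, 0.106]]geo.py:26: RuntimeWarning: overflow encountered in scalar negative
  m=model(n,*p,discs,b.shape); return -(m&b).sum()/(m|b).sum()
```

View pics/fit.png

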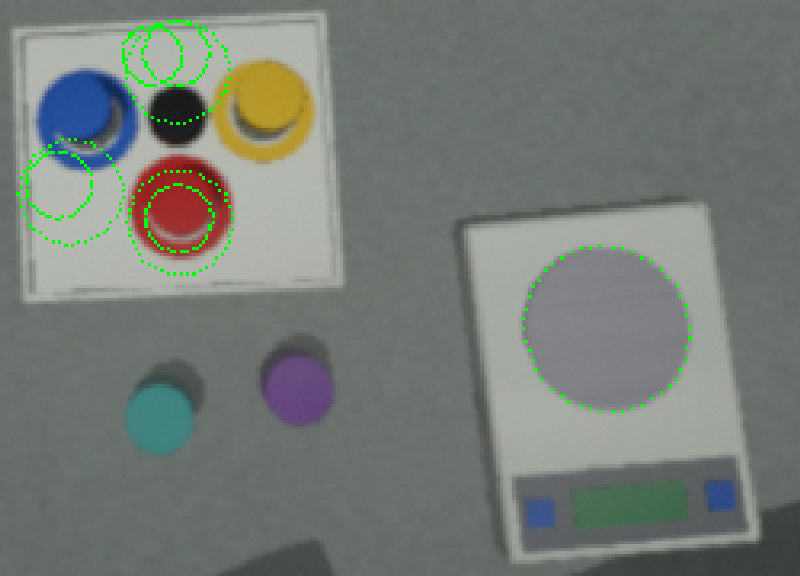

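The crop confirms it: red, blue and yellow capped bottles each stand on their own ring around the black-lidded jar. The purple and turquoise ones are outside the tray, and the pan circle fits. The bottle fit failed because of an unsigned negation, so I'm fixing that.

```bash
sed -i 's/return -(m&b).sum()\/(m|b).sum()/return -float((m\&b).sum())\/float((m|b).sum())/' geo.py
python3 - <<'E'
from geo import *
bd=[[(.005,.038)],[(.097,.022),(.080,.022)]]
W={"top":(slice(188,268),slice(286,384)),"scene":(slice(170,260),slice(250,352))}
out={}
for n in ("top","scene"):
    im=cv2.imread(f"pics/{n}0.png"); hsv=cv2.cvtColor(im,cv2.COLOR_BGR2HSV).astype(int); H,Sa,V=hsv[...,0],hsv[...,1],hsv[...,2]
    win=np.zeros(H.shape,bool); win[W[n]]=1; vis=im.copy()
    cols=dict(red=((H<10)|(H>170))&(Sa>120),blue=(H>100)&(H<130)&(Sa>110),yellow=(H>15)&(H<35)&(Sa>110))
    X=dict(red=(.526,-.006),blue=(.587,.055),yellow=(.591,-.063))
    def mark(x,c):
        for z,q in c:
            for u,v in proj(n,circ(*x,z,q)): vis[int(round(v)),int(round(u))]=(0,255,0)
    if n=="top":
      for k,m in cols.items():
        m=cv2.morphologyEx((m&win).astype(np.uint8),cv2.MORPH_CLOSE,np.ones((3,3)))
        x,s=fit(n,m,X[k],bd,None); print(k,x.round(4),round(s,3)); out[k]=x; mark(x,((.005,.038),(.097,.023)))
      m=((V<70)&win).astype(np.uint8); m[:,:325]=0;m[:,347:]=0;m[228:]=0;m[:204]=0
      x,s=fit(n,m,(.592,-.005),[[(.041,.021),(.03,.021)]],None);print("jar",x.round(4),round(s,3)); out["jar"]=x; mark(x,((.041,.021),))
      m=(abs(V-128)<25)&(Sa<45); q=np.zeros(H.shape,np.uint8); q[254:310,440:498]=m[254:310,440:498]; q=cv2.morphologyEx(q,cv2.MORPH_OPEN,np.ones((5,5)))
      x,s=fit(n,q,(.438,-.292),[[(.06,.055)]],None);print("pan",x.round(4),round(s,3)); out["pan"]=x
      a=cv2.resize(vis[185:275,280:390],None,fx=4,fy=4,interpolation=0)
    else:
      for k in X: mark(out[k],((.005,.038),(.097,.023)))
      mark(out["jar"],((.041,.021),)); mark(out["pan"],((.06,.055),))
      b=cv2.resize(vis[170:290,165:355],None,fx=3,fy=3,interpolation=0)[:, :]
h=np.zeros((600,760,3),np.uint8); h[:200]=0
cv2.imwrite("pics/fit2.png",np.vstack([cv2.resize(a,(330,270)).repeat(1,0) if 0 else np.hstack([a[:240,:330]*0,a[:240,:240]*0]) if 0 else np.pad(cv2.resize(a,(286,234),interpolation=cv2.INTER_AREA),((0,0),(0,284),(0,0))),b]))
E
```

```text
red [ 0.5281 -0.0053] 0.913
blue [0.5923 0.0621] 0.922
yellow [ 0.5965 -0.0674] 0.946
jar [ 0.5905 -0.0043] 0.881
pan [ 0.4383 -0.2917] 0.971
```

View pics/fit2.png

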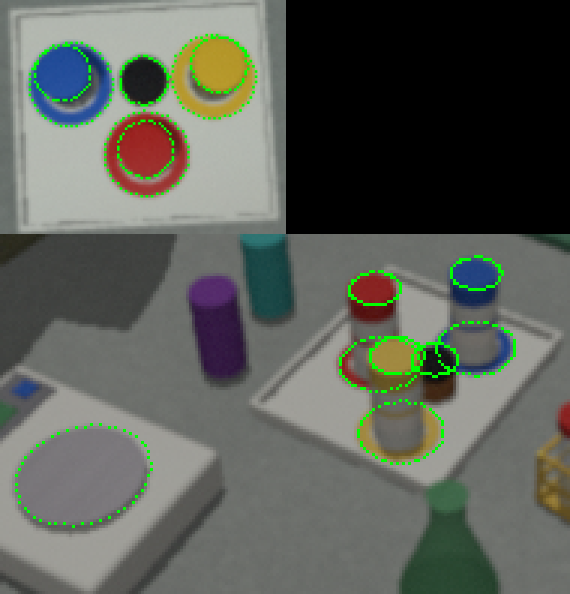

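The overlay matches in both cameras: the rings, caps, jar lid and pan all coincide. Blending the fit with the nominal tray layout, I start with the red bottle.

```bash
cat > act.py <<'E'
import numpy as np
from rig import r
RING=dict(red=(.5288,-.0051),blue=(.592,.0611),yellow=(.5961,-.0666)); JAR=(.592,-.0036); PAN=(.4383,-.2917)
SLOT=dict(red=(.419,.305),blue=(.499,.305),yellow=(.579,.305)); UP=.165
R=np.array([[1,0,0],[0,-1,0],[0,0,-1.]])
def go(x,y,z,v): r.move_l([x,y,z],max_speed=v)
def pick(xy,z,first=False):
    if first: r.move_pose([*xy,.19],R)
    else: go(*xy,UP,.35)
    go(*xy,z,.15); r.grasp(); s=r.get_state(); print("gap",round(s["finger_gap"],4),"t",round(s["time_s"],1))
    go(*xy,UP,.15)
def place(xy,z):
    go(*xy,UP,.3); go(*xy,z+.012,.15)
    hit=r.move_l([*xy,z-.003],max_speed=.02,force_limit=3); s=r.get_state()
    print("hit",hit,"z",round(s["ee_pos"][2],4),"gap",round(s["finger_gap"],4)); r.release(); go(*xy,UP,.2)
    print("t",round(r.get_state()["time_s"],1))
E
python3 - <<'E'
from act import *; import cv2
print(np.round(r.get_state()["ee_rot"],2).tolist(), [np.round(r.ik([*p,.1],M),0).tolist() for p in (SLOT["red"],PAN) for M in (R,R*[-1,-1,1])])
pick(RING["red"],.052,True); place(SLOT["red"],.052)
cv2.imwrite("pics/s1.png",r.capture("scene")[:,:,::-1])
E
```

```text
[[0.91, 0.42, 0.0], [0.42, -0.91, -0.0], [-0.0, 0.0, -1.0]] [[30.0, -4.0, 117.0, -0.0, 67.0, 120.0], [30.0, -4.0, 117.0, -0.0, 67.0, -60.0], [-39.0, -3.0, 116.0, -0.0, 67.0, 51.0], [-39.0, -3.0, 116.0, -0.0, 67.0, -129.0]]
gap 0.0457 t 4.8
hit True z 0.0517 gap 0.0456
t 10.1
```

View pics/s1.png

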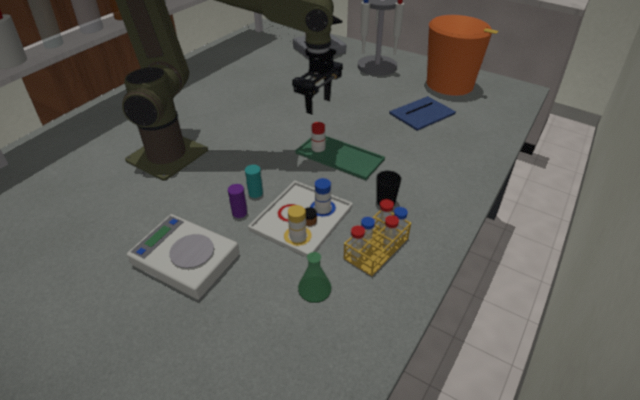

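The red bottle stands upright in the green tray at (318,138), and the other things are unmoved. Next are blue and yellow.

```bash
python3 - <<'E'
from act import *; import cv2
for k in ("blue","yellow"): pick(RING[k],.052); place(SLOT[k],.052)
cv2.imwrite("pics/t2.png",r.capture("top")[:,:,::-1])
E
```

```text
gap 0.0456 t 12.8
hit True z 0.0517 gap 0.0458
t 17.9
gap 0.0452 t 20.9
hit True z 0.0518 gap 0.0455
t 26.3
```

View pics/t2.png

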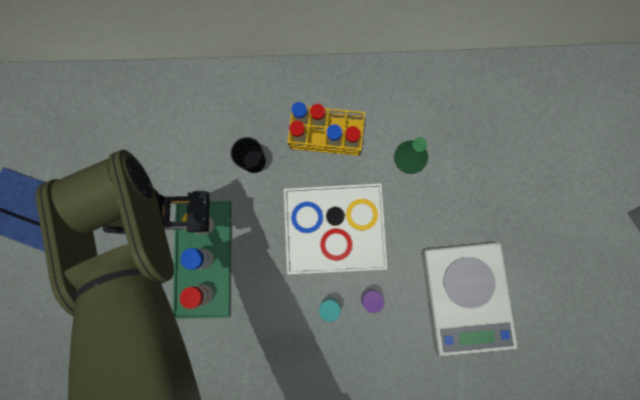

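Bottles are in the green tray at (192,297), (192,259) and about (190,220, hidden by the gripper). The jar is free at (335,216) and the bare rings are now visible, so I refine the ring centres and lift the jar.

```bash
python3 - <<'E'
from geo import *
from act import *
im=cv2.imread("pics/t2.png"); hsv=cv2.cvtColor(im,cv2.COLOR_BGR2HSV).astype(int); H,Sa,V=hsv[...,0],hsv[...,1],hsv[...,2]
win=np.zeros(H.shape,bool); win[188:268,286:384]=1
cols=dict(red=((H<10)|(H>170))&(Sa>100),blue=(H>100)&(H<130)&(Sa>100),yellow=(H>15)&(H<35)&(Sa>90))
for k,m in cols.items():
    x,s=fit("top",(m&win).astype(np.uint8),RING[k],[[(.005,.038)]],None); print(k,x.round(4),RING[k],round(s,3))
m=((V<75)&win).astype(np.uint8)
x,s=fit("top",m,JAR,[[(.041,.021),(.005,.022)]],None);print("jar",x.round(4),JAR,round(s,3))
J=.5*(x+np.array(JAR)) 
pick(J,.0105); place(PAN,.0655)
cv2.imwrite("pics/s3.png",r.capture("scene")[:,:,::-1])
E
```

```text
red [ 0.5278 -0.0053] (0.5288, -0.0051) 0.938
blue [0.5926 0.0624] (0.592, 0.0611) 0.937
yellow [ 0.5961 -0.0671] (0.5961, -0.0666) 0.968
jar [ 0.5917 -0.0055] (0.592, -0.0036) 0.784
gap 0.0436 t 29.4
hit True z 0.0652 gap 0.0432
t 34.8
```

View pics/s3.png

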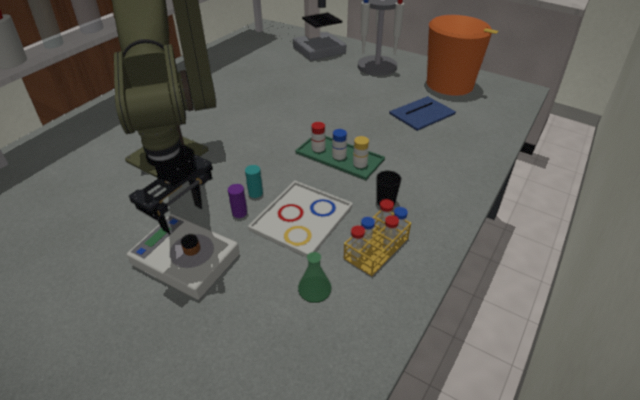

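The jar stands upright in the pan's middle at (190,244), and all three bottles stand in the green tray. Now I return them: same x as the pick, which preserves the grasp offset, and the refined ring y.

```bash
python3 - <<'E'
from act import *; import cv2
Y=dict(yellow=-.0669,blue=.0618,red=-.0052)
for k in Y: pick(SLOT[k],.052); place((RING[k][0],Y[k]),.052)
r.move_l([.40,.25,.25],max_speed=.3); r.sleep(.5)
a,b=r.capture("scene"),r.capture("top")
cv2.imwrite("pics/t4.png",b[:,:,::-1]); cv2.imwrite("pics/s4.png",a[:,:,::-1])
v=np.hstack([cv2.resize(a[170:290,170:360],(400,253),interpolation=2),cv2.resize(b[180:320,280:500],(398,253),interpolation=2)])
cv2.imwrite("pics/f.png",v[:,:,::-1])
from geo import proj,circ
for p in (*((RING[k][0],Y[k],.097) for k in Y),(*PAN,.096)): print(proj("top",p).round(1), proj("scene",p).round(1))
E
```

```text
gap 0.0458 t 38.5
hit True z 0.0518 gap 0.0456
t 43.9
gap 0.0458 t 46.9
hit True z 0.0518 gap 0.0456
t 51.9
gap 0.0455 t 54.7
hit True z 0.0518 gap 0.046
t 60.0
[[363.6 209.6]] [[296.9 210. ]]
[[303.8 212.8]] [[323.  182.7]]
[[335.5 241.6]] [[289.9 187.8]]
[[474.1 282.7]] [[189.4 239.2]]
```

View pics/f.png

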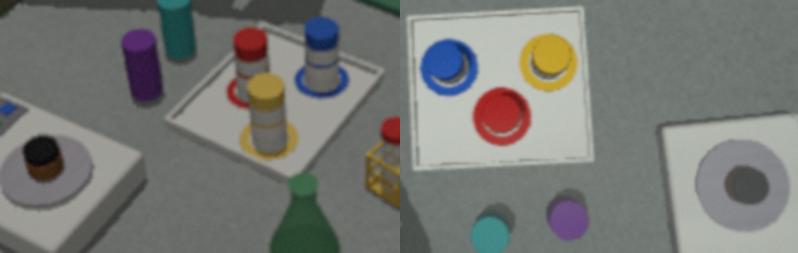

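View pics/t4.png

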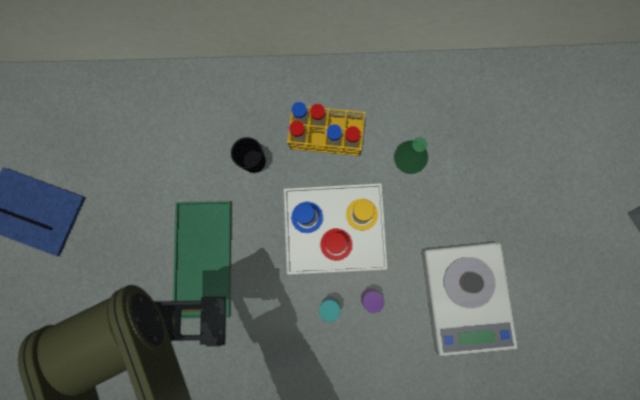

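In the final views each bottle stands on its own ring: blue (307,215), red (336,243) and yellow (362,212), the same pixels as at the start. The jar is upright on the pan at (471,282), and the rack, flask and beaker have not moved.

```bash
python3 -c "
from rig import r
print(r.finish_job(), r.get_state()['time_s'])"
```

```text
the job is handed in; nothing more can be done
the job is handed in; nothing more can be done
```

The job is handed in at about 62 s of the 128 s allowed: the jar stands upright in the middle of the pan, all three bottles are back upright on their own rings, and nothing tipped or was disturbed in the final pictures.

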